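# Hang the drying cabinet's lift-off door, shut it and latch it

## Robot

A 6-joint arm with a two-finger parallel gripper is mounted at the origin on a cart in front of the work surface, level with it; the furniture and walls round the work are solid. World frame = base frame: x ahead of the robot, y to its left, z up, the work surface at z = 0. Lengths are in m, angles in rad, forces in N, time in s.
With the tool pointing down it reaches from about 0.325 to 0.775 m from the base axis. Payload 5.5 kg.
Tool frame: the origin (TCP) lies midway between the tips of the shut fingers; the grasp point (between the pads) lies 19 mm behind it; z points along the fingers, y is the line along which they close (so a half turn about z gives the same grasp; the last joint's range is limited). The gripper opens to 88 mm and grips with 3 to 60 N. Pads are 20 mm wide; open, the fingers measure 115 mm over their backs; the gripper's body (75 mm by 178 mm) begins 61 mm behind the grasp point.
Start: joints at [1.206, 0.091, 1.231, -0, 1.82, -0.057], TCP at [0.182, 0.572, 0.223] pointing down, gripper open.
Joint ranges: [-2.87, 2.87], [-0.86, 2.18], [0.17, 2.46], [-1.51, 4.65], [0.06, 2.69], [-2.65, 2.65]. Speed limits (rad/s): [2.57, 2.57, 3.01, 3.14, 3.14, 3.14].

## Interface

Orientations are given as a unit quaternion [w, x, y, z].
In Python, from bench import robot, optics, job_done, spot_in, mark_of gives the robot as it stands. Calls block until the motion is done:
- robot.move_to(position, orientation): joint-space move of the TCP to a pose.
- robot.line_to(position, rotation=None, vel=0.15, force_limit=None): straight line of the TCP; rotation=None keeps the orientation; vel is the mean speed in m/s. With force_limit (N) it stops when the force on the tool has changed by that much, and returns True; else False.
- robot.move_joints(angles): joint-space move.
- robot.command_gripper(opening, f_grip=None): opening from 0.0 (shut) to 1.0 (fully open); f_grip is the grip in N (None keeps the last); returns when the fingers have stopped.
- robot.hold(seconds).
- robot.inverse_kinematics(position, orientation): joint angles nearest the present ones, or None.
- robot.sense(): the state.
- optics.grab_frame(name): name is "scene" or "side" or "wrist"; returns the picture (480x640x3 uint8, red, green, blue); there is no depth.
- optics.calibration(name): a dict with "fx", "fy", "cx", "cy" (pixels), "dist" ([k1, k2, p1, p2, k3] as OpenCV has them; the pictures are not rectified), "extrinsics" (4x4, takes a point from camera to world coordinates). Camera axes: x right, y up, looking along -z (the intrinsics and any distortion apply to the point x, -y, -z); pixel columns grow to the right and rows downward; lengths in m; the calibration is good to about 2 mm. A picture is of the moment at which its call begins: read the wrist's pose just before it. calibration takes no time and is no camera call; for the wrist camera it gives the pose at the moment of the call.
A pose or a line that the arm cannot do raises robot.Unreachable and nothing moves.
- job_done(): hands the job in; it is judged then, once.
Trained networks look in the newest picture that a camera, given by its name, has taken for a name from the list of things; names that differ only in an ending like _2 or _b are one class to them, and where a whole thing is asked for, a point or a joint stands for the part that bears it (a point fixed in the world has none). Each returns a list of dicts, best first, with "conf" (0 to 1); they miss things now and then, are a little off and sometimes report something else, mostly with a low value. They report only what shows in the picture. A call takes as long as a camera call.
- spot_in(camera, name): "bbox" ([left, top, width, height] in pixels, round what is visible of it).
- mark_of(camera, name): "position" ([row, column] in pixels: a listed point, or the origin of a listed thing).
The state is a dict: "t": time; "joint_pos": joint angles; "qvel": joint speeds; "tau": joint torques, N m; "tool_pos": TCP position; "tool_rot": TCP orientation; "wrist_force": force on the tool from outside, world axes, zero at the start; "torque": the same for the moment, N m; "grip_width": opening from 0.0 (shut) to 1.0 (fully open); "grasp_force": force on a finger pad.
Only numpy, scipy, OpenCV 4.12 (cv2) and the standard library are available. Lean on these libraries where they do the work, as an engineer would, in place of code of your own. Each camera call takes 0.05 s, during which the arm holds its last target. There are 200 camera calls.

## Task

Take the cabinet door out of its wooden rest and, keeping it upright, hang it, standing open, on the two hinge pins of the small drying cabinet, both knuckles fully down on their pins. Then push the door fully shut and press the catch on the cabinet's roof down flat so that it hooks over the door. Leave the jar, the bowl and the round mould where they are.

Things in the scene. Friction and masses are not known exactly. Their poses are not given: they have to be found in the camera images.
- drying_cabinet: Grey metal cabinet, fixed: 130 deep (x), 200 wide (y), 161 high; open front faces its -x, front rim at x = -65. Origin: centre of its underside, z up. Hinge pins at its left front corner (+y), catch on the roof at the right front corner. Door hung and shut: axes parallel to the cabinet's, panel underside 18 over the table, top edge 3 below the roof, inner face 1.5 before the rim.
- pin_low (a point): Foot of the lower upright hinge pin, on its bracket shoulder, cabinet frame (-72.5, 112, 30) mm. Pin: steel, 9 mm diameter, 20 mm tall, the last 7 mm tapered to a 3 mm tip. Axes as the cabinet.
- pin_up (a point): Foot of the upper hinge pin, equal to the lower one and straight above it, cabinet frame (-72.5, 112, 118) mm.
- catch (a joint): Angle of the roof catch, rad: 0 = flat, arm pointing forward (cabinet -x) over the door's top edge, hook lip down in front of the shut door; 1.57 = arm upright; up to 1.9 (leaning back). Friction hinge: it stays where left, about 1 N at the tip moves it. If laid flat before the door is shut, it blocks the door.
- catch_hinge (a point): Middle of the catch's hinge axis (along cabinet y), cabinet frame (-43, -80, 170) mm, 9 above the roof. Axes as the cabinet.
- catch_tip (a point): On the catch's steel arm, 58 from its hinge, on the face that is on top when flat (then 174.5 over the table). Arm 65 long, 24 wide, 5 thick; the 24 mm hook lip leaves its underside 42 from the hinge, so about 20 of arm stick out beyond it to press on.
- door_centre (a point): Centre of the loose door: grey panel with clear window, 12 thick (x), 200 wide (y), 140 high (z), 0.4 kg, upright. -x is the outer face (black knob 21 proud at y = -84, mid-height); hinge knuckles on the +y edge. Top edge 70 above, free to grip from above. It starts 12 above the table in a fixed wooden rest 100 long, 85 wide, 47 high, slot 14 wide, 35 deep. Opens clockwise seen from above.
- knuckle_low (a point): Centre of the lower end face of the lower hinge knuckle: a tube 22 tall, 19 outside, 12 bore, open at both ends. Door frame: 112 along +y from the panel centre, 58 below door_centre. Coincides with pin_low when the door is hung fully down. Axes as the door.
- knuckle_up (a point): Centre of the lower end face of the upper knuckle (same size), 88 above knuckle_low. Coincides with pin_up when hung.
- free_edge (a point): Middle of the door's free (-y) edge, 100 from door_centre, 212 from the hinge axis. Axes as the door.
- slip_jar: Bystander: jar with black lid, 68 diameter, 104 high, loose; origin at the centre of its underside.
- slip_bowl: Bystander: white bowl, 150 diameter, 57 high, loose; origin at the centre of its underside.
- sprig_mould: Bystander: round brown mould, 66 diameter, 34 high, loose; origin at the centre of its underside.

How it is judged:
On the way, in this order (a step that is already met when the one before it is completed fails the run):
1. the door hangs open on the cabinet, both knuckles fully down on their pins (distance between knuckle_low and pin_low below 0.005 m and distance between knuckle_up and pin_up below 0.005 m and angle between the x axis of door_centre and the x axis of drying_cabinet, either way round above 0.35 rad), for 0.2 s.
2. the hung door is shut against the cabinet (distance between knuckle_low and pin_low below 0.005 m and distance between knuckle_up and pin_up below 0.005 m and x of free_edge in the frame of drying_cabinet above -0.081 m and y of free_edge in the frame of drying_cabinet below -0.085 m), for 0.2 s.
At the end, for the whole second after the job is handed in: Both knuckles sit on their pins (each within 5 mm of its seat), the door is shut (free edge within 8.5 mm of the shut position) and the catch lies flat (under 0.12 rad) (all of step 2 and value of joint catch below 0.12 rad); the robot touches nothing.
It fails at once if the door tips over or is laid down (leans more than 0.5 rad) (angle between door_centre's own z axis and vertical above 0.5 rad).
It fails at once if the jar, bowl or round mould is moved more than 30 mm (distance of any of slip_jar, slip_bowl, sprig_mould from where it was at the start of the episode above 0.03 m).
It also fails if it takes over 64 s, if anything falls off the work surface, if the arm or the gripper's body presses on something with over 40 N, if the wrist force passes 120 N, or if a joint passes its speed limit or range.

## Working session

There is one attempt and no reset: what is moved stays moved. The work goes in short steps, each a Python script; the robot and the scene stay as the last script left them, time stands still between calls to the robot, and variables do not carry over. Pictures are saved under pics/ and viewed, at most 10 in all, crops included, and the job is handed in when it is done.

```bash
ls; mkdir -p pics; cat > h.py <<'E'
import numpy as np, cv2
from scipy.spatial.transform import Rotation as R
from bench import robot, optics, job_done, spot_in, mark_of
def ray(cal,rc):
    K=np.array([[cal["fx"],0,cal["cx"]],[0,cal["fy"],cal["cy"]],[0,0,1.]])
    u=cv2.undistortPoints(np.array([[[rc[1],rc[0]]]],float),K,np.array(cal["dist"],float))[0,0]
    E=np.array(cal["extrinsics"]);d=E[:3,:3]@np.array([u[0],-u[1],-1]);return E[:3,3],d/np.linalg.norm(d)
def onz(cal,rc,z):
    o,d=ray(cal,rc);return o+d*(z-o[2])/d[2]
def proj(cal,p):
    E=np.linalg.inv(np.array(cal["extrinsics"]));q=E[:3,:3]@np.asarray(p,float)+E[:3,3]
    K=np.array([[cal["fx"],0,cal["cx"]],[0,cal["fy"],cal["cy"]],[0,0,1.]])
    return cv2.projectPoints(np.array([[q[0],-q[1],-q[2]]]),np.zeros(3),np.zeros(3),K,np.array(cal["dist"],float))[0][0,0][::-1]
def snap(cam,name):
    f=optics.grab_frame(cam);cv2.imwrite(f"pics/{name}.png",f[:,:,::-1]);return f
def down(yaw):  # tool z down, tool y at heading yaw+90deg
    q=(R.from_euler('z',yaw)*R.from_euler('x',np.pi)).as_quat();return [q[3],q[0],q[1],q[2]]
E
cat > a.py <<'E'
from h import *
a=snap("scene","s0");b=snap("side","d0")
for c in("scene","side"):
    cal=optics.calibration(c);print(c,np.round(cal["extrinsics"],3).tolist(),cal["fx"])
    for n in "drying_cabinet pin_low pin_up catch_hinge catch_tip door_centre knuckle_low knuckle_up free_edge slip_jar slip_bowl sprig_mould".split():
        m=mark_of(c,n)
        print(n,[(np.round(x["position"],1).tolist(),round(x["conf"],2)) for x in m[:2]])
s=robot.sense();print(s["t"],s["tool_pos"],s["tool_rot"],s["wrist_force"])
E
python3 a.py
```

```text
pics
scene [[0.691, 0.435, -0.578, -0.408], [-0.723, 0.435, -0.537, -0.919], [0.017, 0.789, 0.614, 1.109], [0.0, 0.0, 0.0, 1.0]] 602.2350967755768
drying_cabinet [([257.3, 337.5], 0.71)]
pin_low [([244.6, 294.1], 0.67)]
pin_up [([223.5, 292.6], 0.93)]
catch_hinge [([229.2, 359.2], 0.98), ([387.0, 409.5], 0.54)]
catch_tip [([208.8, 354.2], 0.52)]
door_centre [([309.4, 365.2], 0.66)]
knuckle_low [([306.0, 390.4], 0.88)]
knuckle_up []
free_edge [([326.7, 338.5], 0.92)]
slip_jar [([388.2, 410.7], 0.66)]
slip_bowl [([309.1, 311.1], 0.4)]
sprig_mould [([209.1, 359.3], 0.65)]
side [[-0.956, -0.263, 0.133, 0.687], [0.295, -0.844, 0.449, 0.573], [-0.006, 0.468, 0.884, 1.295], [0.0, 0.0, 0.0, 1.0]] 444.1076420500499
drying_cabinet [([265.2, 278.1], 0.59)]
pin_low [([280.1, 313.9], 0.66)]
pin_up [([266.3, 315.3], 0.86)]
catch_hinge [([212.1, 274.1], 0.82)]
catch_tip [([200.7, 279.2], 0.67), ([386.6, 389.0], 0.66)]
door_centre [([176.5, 307.1], 0.66)]
knuckle_low [([191.3, 279.8], 0.89)]
knuckle_up [([177.4, 272.3], 0.76)]
free_edge [([170.3, 337.2], 0.78)]
slip_jar [([144.2, 312.1], 0.8), ([210.2, 279.2], 0.61)]
slip_bowl [([387.4, 388.3], 0.7)]
sprig_mould [([221.4, 335.7], 0.8)]
1.3 [0.18177646 0.57180138 0.22262485] [-1.30478794e-05  1.53291829e-01  9.88180962e-01 -1.73582672e-05] [-0.05697092  0.50344431 -0.53066581]
```

View pics/s0.png

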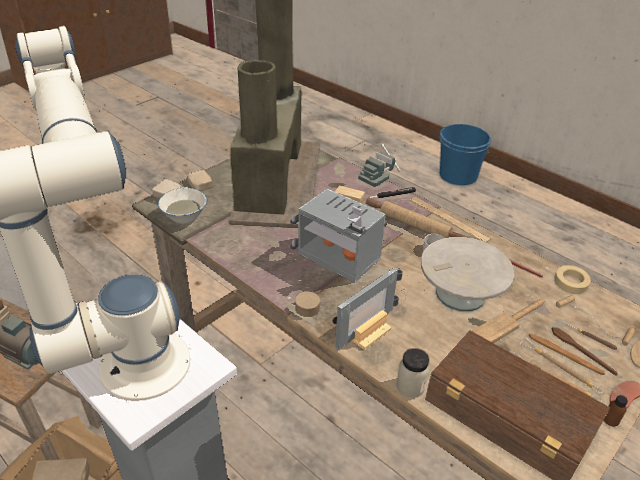

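View pics/d0.png

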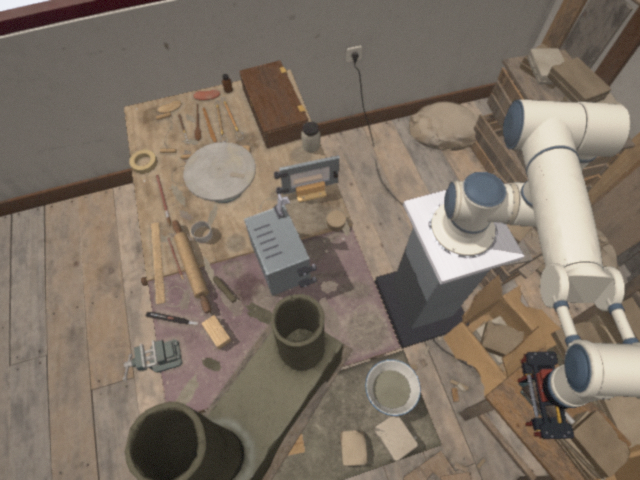

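```bash
cat > b.py <<'E'
from h import *
S=optics.calibration("scene");D=optics.calibration("side")
def tri(a,b):
    o,d=ray(S,a);p,e=ray(D,b);A=np.c_[d,-e];s=np.linalg.lstsq(A,p-o,rcond=None)[0]
    x,y=o+d*s[0],p+e*s[1];return np.round((x+y)/2,4),round(np.linalg.norm(x-y),4)
P=dict(pin_low=([244.6,294.1],[280.1,313.9]),pin_up=([223.5,292.6],[266.3,315.3]),ch=([229.2,359.2],[212.1,274.1]),ct=([208.8,354.2],[200.7,279.2]),dc=([309.4,365.2],[176.5,307.1]),kl=([306,390.4],[191.3,279.8]),fe=([326.7,338.5],[170.3,337.2]),cab=([257.3,337.5],[265.2,278.1]),jar=([388.2,410.7],[144.2,312.1]))
for k,v in P.items(): print(k,*tri(*v))
print(onz(S,[309.1,311.1],0),onz(S,[209.1,359.3],0),onz(D,[387.4,388.3],0),onz(D,[221.4,335.7],0))
E
python3 b.py
```

```text
pin_low [0.5417 0.0456 0.031 ] 0.0068
pin_up [0.5333 0.0404 0.1139] 0.0034
ch [ 0.6016 -0.1456  0.1585] 0.0053
ct [ 0.584  -0.1361  0.2273] 0.0022
dc [ 0.4522 -0.3005  0.0767] 0.0084
kl [ 0.5509 -0.3067  0.0237] 0.007
fe [ 0.3528 -0.2944  0.0835] 0.0032
cab [ 0.6289 -0.0523 -0.0089] 0.0031
jar [ 0.3823 -0.4941  0.0054] 0.0034
[ 0.4130943  -0.15123482  0.        ] [0.84872181 0.05357563 0.        ] [0.43105226 0.41380587 0.        ] [ 0.40164226 -0.14983175  0.        ]
```

The scene view shows the grey cabinet (about row 230, col 340), the door in its rest (310, 367), the mould (303, 307), the jar (372, 413), the bowl (205, 183), and a tall stove left of the cabinet with its base corner at (222, 232). The side view agrees on all of these. Next I'll look closer with the wrist camera.

```bash
cat > c.py <<'E'
from h import *
S=optics.calibration("scene");D=optics.calibration("side")
print("stove base",onz(S,[222,231],0),onz(S,[226,285],0),onz(D,[350,342],0.02))
s=robot.sense();p=s["tool_pos"]
robot.line_to([p[0],p[1],0.36],vel=.3)
names="pin_low pin_up catch_hinge catch_tip door_centre knuckle_low knuckle_up free_edge".split()
def look(p,yaw,nm):
    robot.move_to(p,down(yaw));c=optics.calibration("wrist");snap("wrist",nm)
    print(nm,np.round(c["extrinsics"],4).tolist(),c["fx"])
    for n in names:
        m=mark_of("wrist",n);print(n,[(np.round(x["position"],1).tolist(),round(x["conf"],2)) for x in m[:2]])
look([0.45,-0.08,0.42],-.06,"w1")
look([0.42,-0.27,0.40],-.06,"w2")
print(robot.sense()["t"])
E
python3 c.py
```

```text
stove base [0.51327768 0.28986974 0.        ] [0.61719787 0.15667494 0.        ] [0.52456172 0.27762408 0.02      ]
w1 [[-0.0581, 0.9525, 0.299, 0.5318], [-0.9983, -0.055, -0.0188, -0.0849], [-0.0014, -0.2996, 0.9541, 0.581], [0.0, 0.0, 0.0, 1.0]] 384.0442542444234
pin_low [([124.0, 224.5], 0.93)]
pin_up [([123.2, 206.6], 0.78)]
catch_hinge [([60.7, 376.9], 0.75)]
catch_tip [([55.4, 386.0], 0.88)]
door_centre []
knuckle_low [([90.7, 485.4], 0.72)]
knuckle_up [([56.4, 295.1], 0.47)]
free_edge []
w2 [[-0.0595, 0.9527, 0.2982, 0.5016], [-0.9982, -0.0563, -0.0192, -0.275], [-0.0016, -0.2988, 0.9543, 0.5616], [0.0, 0.0, 0.0, 1.0]] 384.0442542444234
pin_low [([111.2, 75.5], 0.78)]
pin_up [([109.5, 27.5], 0.65)]
catch_hinge [([33.1, 174.1], 0.71), ([68.3, 348.0], 0.47)]
catch_tip [([24.8, 149.9], 0.97)]
door_centre [([168.5, 343.5], 0.96)]
knuckle_low [([74.1, 342.0], 0.68)]
knuckle_up [([69.0, 344.9], 0.6)]
free_edge [([245.6, 346.9], 0.94)]
6.1083
```

```bash
python3 - <<'E'
import cv2,numpy as np
a=cv2.imread('pics/w1.png');b=cv2.imread('pics/w2.png')
c=np.hstack([cv2.resize(a[:300,140:440],(600,600))[:, :],]);cv2.imwrite('pics/w1c.png',c)
E
```

```text
(no output)
```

View pics/w1c.png

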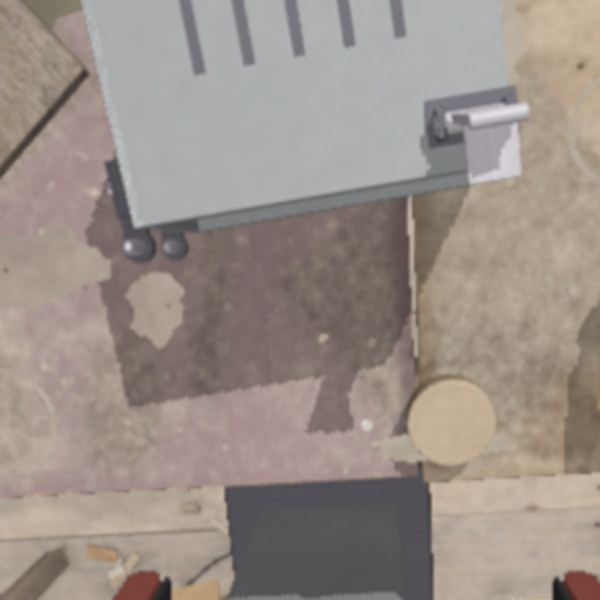

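View pics/w2.png

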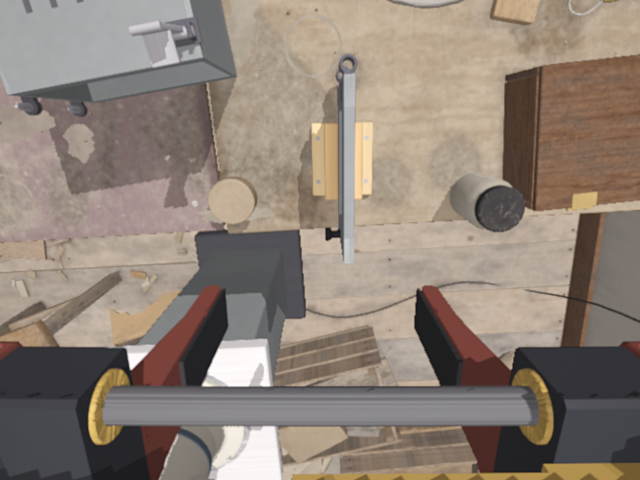

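```bash
python3 - <<'E'
from h import *
S=dict(optics.calibration("wrist"))
E1=[[-0.0581,0.9525,0.299,0.5318],[-0.9983,-0.055,-0.0188,-0.0849],[-0.0014,-0.2996,0.9541,0.581],[0,0,0,1]]
a=dict(S);a["extrinsics"]=E1
print("pl",onz(a,[124,224.5],.03),"pu",onz(a,[123.2,206.6],.118),"ch",onz(a,[60.7,376.9],.17))
E2=S
print("pl",onz(S,[111.2,75.5],.03),"pu",onz(S,[109.5,27.5],.118))
print("dc",onz(S,[168.5,343.5],.082),"kl",onz(S,[74.1,342],.024),"ku",onz(S,[69,344.9],.112),"fe",onz(S,[245.6,346.9],.082))
E
```

```text
pl [0.53754082 0.04766648 0.03      ] pu [0.53875461 0.04704687 0.118     ] ch [ 0.5864024  -0.14281144  0.17      ]
pl [0.53593309 0.04733589 0.03      ] pu [0.53552117 0.04698271 0.118     ]
dc [ 0.44600548 -0.29961992  0.082     ] kl [ 0.55999723 -0.3056451   0.024     ] ku [ 0.55535039 -0.30395409  0.112     ] fe [ 0.34590328 -0.29998938  0.082     ]
```

The w1 crop shows both pins, upper tip at (123, 209) and lower tip at (122, 226), with the cabinet front edge tilted. In w2 the door's top edge runs from (73, 348) to (262, 348), with the knuckle ring at (63, 347) and the knob on its +y side at (234, 332).

```bash
python3 - <<'E'
from h import *
S=dict(optics.calibration("wrist"));a=dict(S);a["extrinsics"]=[[-0.0581,0.9525,0.299,0.5318],[-0.9983,-0.055,-0.0188,-0.0849],[-0.0014,-0.2996,0.9541,0.581],[0,0,0,1]]
print("tips pu",onz(a,[123,209],.136),"pl",onz(a,[122,226],.048))
l,r=onz(a,[113,210],.161),onz(a,[89,400],.161);print(l,r,"cab yaw deg",np.degrees(np.arctan2(*(l-r)[1::-1]))-90)
import cv2
f=cv2.imread('pics/w2.png').astype(int)
t=onz(S,[73,348],.152);b=onz(S,[262,348],.152);print("top edge",t,b,(t+b)/2,"ring",onz(S,[63,347],.134))
g=f.sum(2)//3
for r in (90,150,200,250): print(r,g[r,330:366].tolist())
E
```

```text
tips pu [0.53853334 0.03922222 0.136     ] pl [0.53976038 0.04101267 0.048     ]
[0.54797512 0.02979308 0.161     ] [ 0.55975826 -0.16720309  0.161     ] cab yaw deg 3.423013340374993
top edge [ 0.5467709  -0.30427028  0.152     ] [ 0.3490489  -0.29683878  0.152     ] [ 0.4479099  -0.30055453  0.152     ] ring [ 0.55824287 -0.30490097  0.134     ]
90 [127, 129, 129, 127, 127, 130, 124, 92, 80, 80, 72, 67, 80, 118, 172, 186, 182, 180, 183, 183, 185, 187, 184, 186, 182, 161, 158, 165, 166, 166, 168, 168, 171, 173, 175, 178]
150 [160, 158, 156, 155, 155, 154, 148, 128, 98, 117, 126, 118, 90, 110, 164, 183, 182, 181, 181, 181, 181, 182, 181, 179, 186, 206, 211, 210, 208, 207, 202, 193, 192, 214, 218, 216]
200 [132, 132, 132, 131, 133, 135, 136, 129, 107, 117, 125, 119, 90, 107, 160, 180, 180, 179, 180, 180, 180, 181, 182, 174, 156, 165, 172, 171, 169, 170, 171, 172, 171, 174, 173, 172]
250 [182, 182, 181, 180, 180, 181, 181, 181, 182, 183, 184, 174, 109, 114, 181, 202, 205, 202, 199, 192, 189, 189, 190, 186, 158, 144, 143, 145, 155, 166, 174, 179, 182, 184, 184, 184]
```

```bash
cat > d.py <<'E'
from h import *
robot.move_to([0.48,0.05,0.26],down(-.0375))
c=optics.calibration("wrist");print(np.array(c["extrinsics"]).tolist());f=snap("wrist","w3")
for n in("pin_low","pin_up","catch_hinge"):print(n,[(np.round(x["position"],1).tolist(),round(x["conf"],2)) for x in mark_of("wrist",n)[:2]])
robot.move_to([0.448,-0.3005,0.23],down(-.0375))
robot.line_to([0.448,-0.3005,0.121],vel=.15,force_limit=8)
print(robot.command_gripper(0.0,45),robot.sense()["grip_width"],robot.sense()["grasp_force"],robot.sense()["tool_pos"],robot.sense()["wrist_force"])
g=f[60:260,180:480] if 0 else f
cv2.imwrite("pics/w3c.png",cv2.resize(f[:240,160:480],(800,600))[:,:,::-1])
print(robot.sense()["t"])
E
python3 d.py
```

```text
[[-0.038087174312951264, 0.953782379706389, 0.2980747210255691, 0.5617539587751957], [-0.9992739878051807, -0.03607569741786459, -0.012249136775480297, 0.045459641570384894], [-0.0009297573794338327, -0.2983248501506883, 0.9544639434435347, 0.42187403223040026], [0.0, 0.0, 0.0, 1.0]]
pin_low [([146.1, 322.8], 0.79)]
pin_up [([156.3, 321.6], 0.82)]
catch_hinge [([65.1, 628.2], 0.65)]
False 0.13111869325360848 44.99485909938812 [ 0.44800874 -0.30047198  0.12095927] [ 0.36212539  0.19028327 -0.57708201]
10.9917
```

View pics/w3c.png

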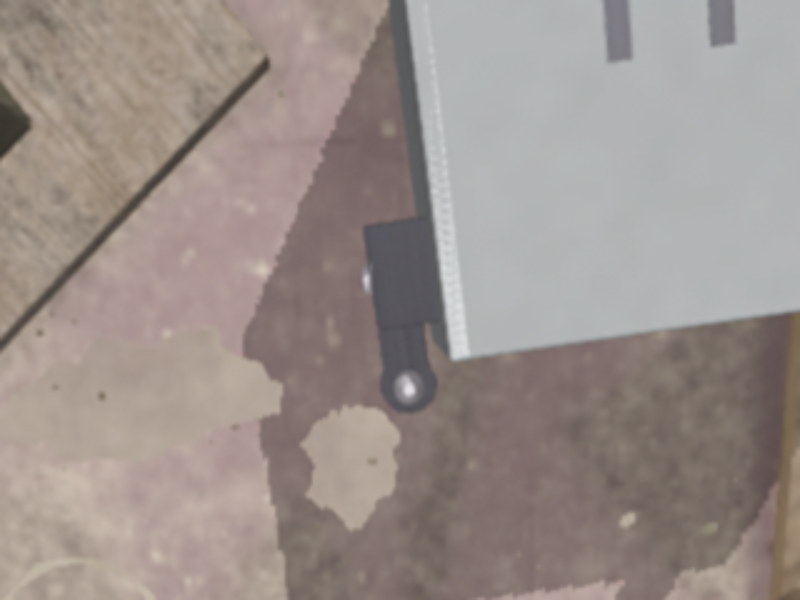

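Pin in w3 is at about (155, 323), and both pins line up there. The cabinet's roof front edge runs from (143, 342) to (124, 480).

```bash
cat > e.py <<'E'
from h import *
c=dict(optics.calibration("wrist"));c["extrinsics"]=np.array([[-0.038087174312951264,0.953782379706389,0.2980747210255691,0.5617539587751957],[-0.9992739878051807,-0.03607569741786459,-0.012249136775480297,0.045459641570384894],[-0.0009297573794338327,-0.2983248501506883,0.9544639434435347,0.42187403223040026],[0,0,0,1]])
print("pu foot",onz(c,[156.3,321.6],.118),"tip",onz(c,[154.8,323.2],.137),"shoulder",onz(c,[153.6,323.2],.118),"pl",onz(c,[146.1,322.8],.03))
l,r=onz(c,[143.2,342],.161),onz(c,[124,480],.161);print(l,r,np.degrees(np.arctan2(*(l-r)[1::-1]))-90)
a,b=onz(c,[143.2,344],.161),onz(c,[0,331],.161);print(np.degrees(np.arctan2(*(b-a)[1::-1])))
robot.line_to([0.448,-0.3005,0.20],vel=.12)
k=optics.calibration("wrist");s=robot.sense();f=snap("wrist","w4")
print(s["tool_pos"],s["wrist_force"],s["t"],s["grip_width"])
for n in("knuckle_up","knuckle_low","door_centre","free_edge"):print(n,[(np.round(x["position"],1).tolist(),round(x["conf"],2)) for x in mark_of("wrist",n)[:2]])
np.save("k4.npy",k["extrinsics"]);p=proj(k,[0.558,-0.3045,.112+.079+.022]);print("expect",p)
r0,c0=max(0,int(p[0])-60),int(p[1])-80
cv2.imwrite("pics/w4c.png",cv2.resize(f[r0:r0+120,c0:c0+160],(800,600),interpolation=cv2.INTER_CUBIC)[:,:,::-1]);print(r0,c0)
E
python3 e.py
```

```text
pu foot [0.537017   0.04581802 0.118     ] tip [0.53958589 0.04459556 0.137     ] shoulder [0.53901552 0.04450519 0.118     ] pl [0.53971893 0.04436306 0.03      ]
[0.54846464 0.03202019 0.161     ] [ 0.55733792 -0.05805203  0.161     ] 5.626222231397136
4.14196046033058
[ 0.44769192 -0.30022523  0.19882505] [ 0.9217665   0.43079509 -4.17066135] 11.8 0.13456046367994698
knuckle_up [([48.9, 320.6], 0.98)]
knuckle_low []
door_centre []
free_edge []
expect [ 35.48728287 319.44661685]
0 239
```

View pics/w4c.png

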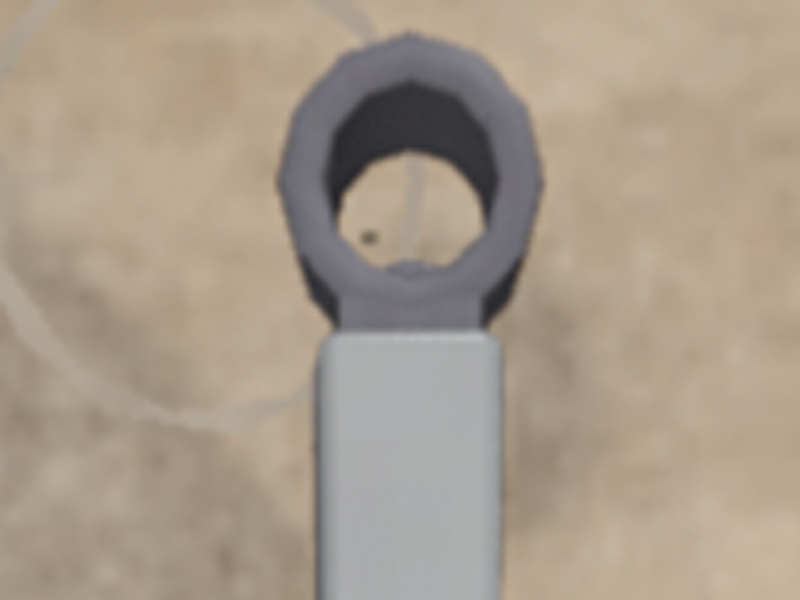

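The knuckle ring is centred at (35, 321.4) in w4, square in the grip. I'll carry the door to a point 30 mm short of the pins and look at knuckle and pin together.

```bash
cat > f.py <<'E'
from h import *
k4=dict(optics.calibration("wrist"));k4["extrinsics"]=np.load("k4.npy")
n=onz(k4,[35,321.4],.2118);off=n[:2]-np.array([0.44769,-0.30023]);print("knuckle",n,off)
P=np.array([.5392,.0446]);t=P-off
robot.line_to([t[0]-.05,-.30,.2],vel=.2);robot.line_to([t[0]-.05,t[1],.2],vel=.2)
robot.line_to([t[0]-.03,t[1],.156],vel=.12)
robot.hold(.3)
k=optics.calibration("wrist");s=robot.sense();f=snap("wrist","w5");np.save("k5.npy",k["extrinsics"]);print(s["tool_pos"],s["wrist_force"],s["t"])
m=mark_of("wrist","pin_up");print([(x["position"],x["conf"]) for x in m[:2]],[x["position"] for x in mark_of("wrist","knuckle_up")[:1]])
cv2.imwrite("pics/w5c.png",cv2.resize(f[0:120,239:399],(800,600),interpolation=cv2.INTER_CUBIC)[:,:,::-1]);print(proj(k,[*P,.136]))
E
python3 f.py
```

```text
knuckle [ 0.55835938 -0.30518489  0.2118    ] [ 0.11066938 -0.00495489]
[0.3987179  0.04959221 0.15677965] [ 0.05201108  0.45217447 -5.79975251] 15.3
[] [[50.7, 320.2]]
[-27.36639178 318.76575188]
```

View pics/w5c.png

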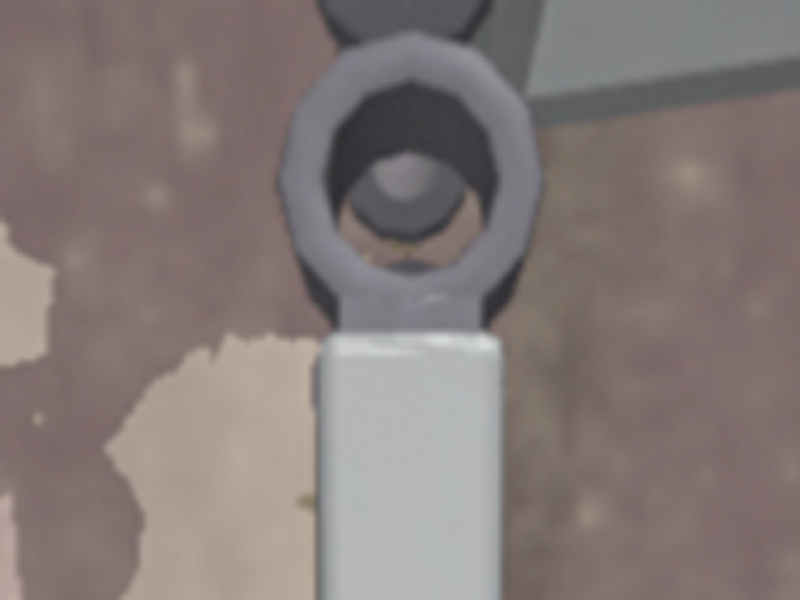

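Through the bore I can see the lower pin's shoulder at (36.6, 320.4). The upper shoulder peeks in at col 320, against a ring centre of col 321.4. The alignment is close.

```bash
python3 - <<'E'
from h import *
k=dict(optics.calibration("wrist"));k["extrinsics"]=np.load("k5.npy")
print("knuckle",onz(k,[35,321.4],.1568+.013),"low shoulder",onz(k,[36.6,320.4],.03))
a=onz(k,[0.5,320],.118);b=onz(k,[8,320],.118);print("up shoulder front edge",b)
print(proj(k,[.5392,.0446,.118]))
E
```

```text
knuckle [0.509397   0.04463594 0.1698    ] low shoulder [0.53605497 0.04421387 0.03      ]
up shoulder front edge [0.53087565 0.04445182 0.118     ]
[-12.58459024 318.98893291]
```

```bash
cat > g.py <<'E'
from h import *
robot.line_to([.4278,.0493,.156],vel=.1,force_limit=6)
s=robot.sense();print(s["tool_pos"],s["wrist_force"])
for z in(.145,.138,.132,.1285):
    h=robot.line_to([.4278,.0493,z],vel=.04,force_limit=10);s=robot.sense()
    print(h,np.round(s["tool_pos"],4),np.round(s["wrist_force"],2),np.round(s["torque"],2),round(s["t"],2))
    if h:break
E
python3 g.py
```

```text
[0.42749936 0.04929004 0.15572129] [-0.22975485  0.21686674 -5.16970769]
False [0.4274 0.0493 0.1446] [-0.7  -0.27 -4.35] [0.01 0.12 0.02] 16.32
False [0.4276 0.0493 0.1376] [-0.83  0.79 -4.67] [0.03 0.19 0.05] 16.64
False [0.4276 0.0493 0.1316] [ 1.13  0.85 -4.77] [0.04 0.21 0.01] 16.94
False [0.4276 0.0493 0.1282] [-0.48 -0.22 -4.82] [-0.02  0.15  0.02] 17.19
```

The door went onto the pins without resistance. Before swinging it, I'll check whether the mould stands in the sweep.

```bash
python3 - <<'E'
from h import *
S=dict(optics.calibration("wrist"));a=dict(S);a["extrinsics"]=[[-0.0581,0.9525,0.299,0.5318],[-0.9983,-0.055,-0.0188,-0.0849],[-0.0014,-0.2996,0.9541,0.581],[0,0,0,1]]
b=dict(S);b["extrinsics"]=[[-0.0595,0.9527,0.2982,0.5016],[-0.9982,-0.0563,-0.0192,-0.275],[-0.0016,-0.2988,0.9543,0.5616],[0,0,0,1]]
H=np.array([.5385,.0445])
def circ(f,c,r0,c0,off=(0,0),sc=1):
    im=cv2.imread(f);hsv=cv2.cvtColor(im,cv2.COLOR_BGR2HSV);return im
for c,px in((a,[210,366]),(b,[201,232])):
    p=onz(c,px,.034);v=p[:2]-H;print(p,np.linalg.norm(v),np.degrees(np.arctan2(v[1],v[0]))%360)
E
```

```text
[ 0.40648553 -0.14310101  0.034     ] 0.2293947669282188 234.86602140553322
[ 0.40498002 -0.14489864  0.034     ] 0.2317313767828973 234.81738838232283
```

The mould overlaps the sweep: its near edge is 198 mm from the hinge and the door reaches 212. So I'll seat the door at the wide angle for step 1, then lift it in the grip, swing it over the mould and reseat it about 24° open, past the mould. Then release.

```bash
cat > i.py <<'E'
from h import *
def st(l):
    s=robot.sense();print(l,np.round(s["tool_pos"],4),np.round(s["wrist_force"],2),np.round(s["torque"],2),round(s["t"],2),round(s["grip_width"],3));return s
h=robot.line_to([.4278,.0493,.122],vel=.02,force_limit=6);st(h);robot.hold(.5)
s=st("seated");zs=s["tool_pos"][2]
H=np.array([.5384,.0444])
def pose(phi,z):
    a=np.radians(phi);return [*(H+.1108*np.array([np.cos(a),np.sin(a)])),z],down(np.radians(phi-179.6))
z=zs+.026
robot.line_to([.4278,.0493,z],vel=.06)
for phi in np.linspace(177.44,252,8)[1:]:
    robot.line_to(*pose(phi,z),vel=.08)
robot.hold(.2);st("swung")
for zz in(zs+.012,zs+.006,zs+.002):
    h=robot.line_to(pose(252,zz)[0],vel=.04,force_limit=10);st(h)
    if h:break
snap("side","d1");snap("scene","s1")
E
python3 i.py
```

```text
True [0.4278 0.0493 0.1258] [-0.87 -0.66  1.6 ] [-0.07 -0.28 -0.05] 17.45 0.133
seated [0.4278 0.0493 0.1257] [-1.08 -0.11  5.86] [-0.1  -0.36 -0.03] 17.95 0.13
swung [ 0.5038 -0.0607  0.1518] [ 0.04 -0.05 -4.5 ] [-0.07  0.06 -0.04] 21.62 0.132
False [ 0.5041 -0.0611  0.1372] [ 1.16 -1.1  -5.23] [-0.32 -0.22 -0.13] 22.12 0.135
False [ 0.5042 -0.061   0.1314] [ 2.41 -0.74 -5.19] [-0.27 -0.3  -0.22] 22.42 0.136
False [ 0.5042 -0.061   0.1274] [ 2.11 -0.47 -5.67] [-0.25 -0.31 -0.21] 22.67 0.135
```

```bash
cat > j.py <<'E'
from h import *
exec(open("i.py").read().split("h=robot")[0].split("import *")[1])
H=np.array([.5384,.0444])
def pose(phi,z,n=0,r=.1108):
    a=np.radians(phi);u=np.array([np.cos(a),np.sin(a)]);nn=np.array([u[1],-u[0]]);assert nn[0]<0
    return [*(H+r*u+n*nn),z],down(np.radians(phi-179.6))
p=pose(252,.123)[0]
print(robot.line_to(p,vel=.03,force_limit=5));st("seat")
robot.command_gripper(.32);robot.line_to(pose(252,.25)[0],vel=.15)
robot.line_to(pose(252,.25,.055,.10)[0],vel=.2);robot.command_gripper(0.0,10)
robot.line_to(pose(252,.118,.055,.10)[0],vel=.15,force_limit=10);st("beside")
f=snap("wrist","w6");snap("side","d2")
for phi in(252,257,262,266,270,273,275,276,277,278,279,280):
    h=robot.line_to(*pose(phi,.118,.021,.10),vel=.06,force_limit=12);st((phi,h))
    if h:break
snap("side","d3");a=cv2.imread("pics/d2.png")[150:310,220:360];b=cv2.imread("pics/d3.png")[150:310,220:360]
cv2.imwrite("pics/d23.png",cv2.resize(np.hstack([a,b]),(800,457)))
E
python3 j.py
```

```text
True
seat [ 0.5044 -0.0617  0.1251] [-0.86 -2.44  2.3 ] [ 0.1   0.04 -0.06] 22.98 0.136
beside [ 0.4558 -0.0338  0.1192] [ 0.62 -0.18  0.59] [-0.06  0.09 -0.01] 26.52 0.007
(252, False) [ 0.4875 -0.0442  0.1178] [0.08 0.41 1.01] [-0.08  0.05 -0.01] 27.33 0.005
(257, False) [ 0.4952 -0.0482  0.118 ] [ 0.29 -0.08 -0.5 ] [-0.04  0.14 -0.01] 27.63 0.01
(262, False) [ 0.5035 -0.0516  0.118 ] [-0.62 -0.07 -0.22] [-0.02  0.05  0.02] 27.93 0.006
(266, False) [ 0.5103 -0.0538  0.118 ] [-0.08 -0.72 -0.13] [-0.07  0.05 -0.01] 28.2 0.011
(270, False) [ 0.5171 -0.0555  0.118 ] [ 0.78  0.58 -0.2 ] [-0.07  0.1   0.  ] 28.47 0.005
(273, False) [ 0.5224 -0.0565  0.118 ] [ 0.47 -0.38  0.04] [-0.11  0.02  0.  ] 28.72 0.008
(275, False) [ 0.526 -0.057  0.118] [ 0.6  -0.98  0.07] [-0.02  0.06 -0.03] 28.97 0.006
(276, False) [ 0.5279 -0.0572  0.118 ] [-0.8   0.59  0.53] [-0.04  0.11 -0.05] 29.22 0.004
(277, False) [ 0.5297 -0.0574  0.118 ] [-0.76 -0.01 -0.2 ] [-0.12  0.12 -0.05] 29.47 0.008
(278, False) [ 0.5316 -0.0576  0.118 ] [-0.19 -0.45 -0.43] [-0.1   0.11  0.01] 29.72 0.004
(279, False) [ 0.5333 -0.0577  0.118 ] [ 0.12 -0.42 -0.76] [-0.07  0.11  0.02] 29.97 0.007
(280, False) [ 0.5345 -0.0577  0.1179] [-3.66 -0.11  0.19] [-0.09  0.65 -0.06] 30.22 0.004
```

View pics/d23.png

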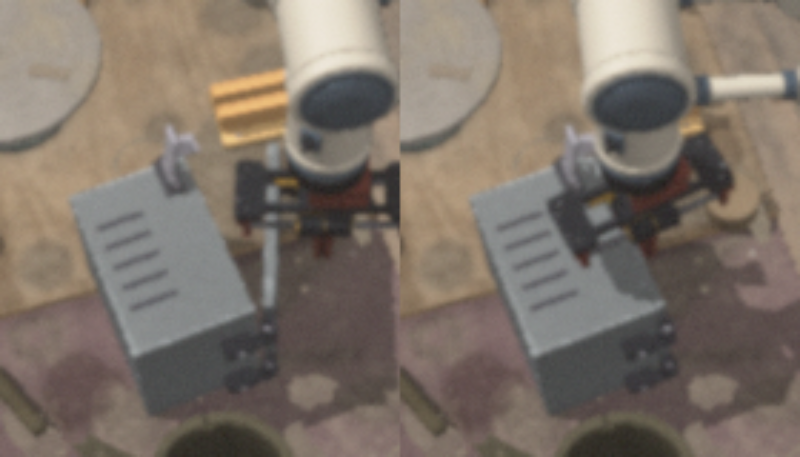

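The door is swinging shut and just meeting resistance at the rim. In the right half of d23 the door is against the cabinet, with the mould (col 735) and catch undisturbed. I'll press it home, back off and check.

```bash
cat > k.py <<'E'
from h import *
exec(open("j.py").read().split("p=pose")[0].split("import *")[1])
for phi in(281,282,283,284):
    h=robot.line_to(pose(phi,.118,.021,.10)[0],vel=.05,force_limit=12);s=st((phi,h))
    if h or np.linalg.norm(s["wrist_force"][:2])>12:break
robot.hold(.2);snap("side","d4x")
robot.line_to(pose(275,.118,.07,.10)[0],vel=.12);robot.line_to(pose(275.6,.27,.07,.13)[0],vel=.2)
k=optics.calibration("wrist");f=snap("wrist","w7");np.save("k7.npy",k["extrinsics"])
for n in("catch_tip","catch_hinge","knuckle_up","free_edge","pin_up"):
    print(n,[(np.round(x["position"],1).tolist(),round(x["conf"],2)) for x in mark_of("wrist",n)[:2]])
st("away")
psi=np.radians(5.6);Rm=np.array([[np.cos(psi),-np.sin(psi)],[np.sin(psi),np.cos(psi)]])
for q in([-72.5,112,140],[-78.5,-100,158],[-66.5,-100,158],[-65,-100,161],[-65,100,161],[-43,-80,170]):
    print(q,np.round(proj(k,[*(H+Rm@(np.array(q[:2])-[-72.5,112])/1e3),q[2]/1e3]),1))
E
python3 k.py
```

```text
Traceback (most recent call last):
  File "k.py", line 2, in <module>
    exec(open("j.py").read().split("p=pose")[0].split("import *")[1])
    ~~~~^^^^^^^^^^^^^^^^^^^^^^^^^^^^^^^^^^^^^^^^^^^^^^^^^^^^^^^^^^^^^
SyntaxError: unterminated string literal (detected at line 2)
```

```bash
sed -n 2,3p i.py >> h.py; sed -n '/^H=/,/return \[/p' j.py >> h.py; sed -i 2d k.py; python3 k.py
```

```text
(281, False) [ 0.5347 -0.0577  0.1178] [-12.33   0.39   4.21] [-0.13  1.87 -0.06] 30.52 0.01
catch_tip [([382.4, 469.1], 0.69)]
catch_hinge [([330.8, 449.6], 0.85)]
knuckle_up [([67.6, 431.4], 0.88)]
free_edge [([302.1, 375.9], 0.89)]
pin_up [([67.1, 428.5], 0.64)]
away [ 0.4812 -0.0916  0.2692] [ 0.81 -0.63 -0.32] [-0.07  0.07  0.  ] 32.64 0.001
[-72.5, 112, 140] [ 61.  438.9]
[-78.5, -100, 158] [343.  392.4]
[-66.5, -100, 158] [344.1 407.1]
[-65, -100, 161] [346.3 409.7]
[-65, 100, 161] [ 77.1 456.6]
[-43, -80, 170] [332.1 444.8]
```

View pics/w7.png

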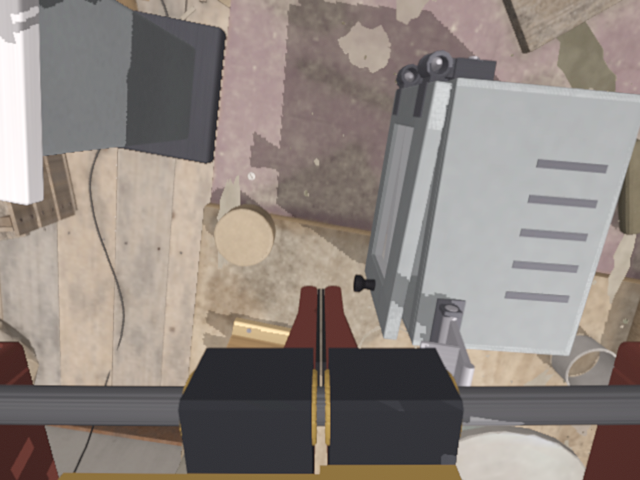

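```bash
python3 - <<'E'
from h import *
k=dict(optics.calibration("wrist"));k["extrinsics"]=np.load("k7.npy")
g=cv2.cvtColor(cv2.imread("pics/w7.png"),cv2.COLOR_BGR2GRAY)
for r in(110,150,200,240,280,320): print(r,370,g[r,370:474:2].tolist())
E
```

```text
110 370 [116, 115, 115, 116, 118, 117, 114, 112, 112, 117, 115, 96, 61, 66, 91, 97, 95, 96, 96, 96, 97, 97, 71, 62, 62, 67, 90, 100, 99, 107, 163, 205, 207, 211, 213, 211, 212, 210, 133, 97, 98, 147, 179, 179, 180, 179, 180, 179, 179, 179, 181, 180]
150 370 [111, 109, 110, 113, 115, 115, 120, 116, 96, 96, 125, 128, 141, 143, 143, 142, 141, 146, 146, 141, 104, 100, 101, 102, 101, 108, 165, 187, 186, 186, 187, 187, 187, 182, 107, 94, 102, 107, 169, 182, 181, 181, 181, 181, 180, 181, 181, 181, 180, 180, 181, 181]
200 370 [110, 114, 112, 103, 96, 103, 129, 133, 145, 144, 143, 136, 137, 145, 145, 108, 102, 102, 102, 101, 111, 170, 189, 187, 187, 187, 188, 189, 178, 130, 102, 96, 105, 118, 182, 184, 183, 182, 182, 182, 182, 182, 183, 183, 182, 183, 182, 183, 183, 183, 183, 184]
240 370 [95, 94, 123, 127, 143, 144, 144, 140, 137, 136, 145, 110, 99, 100, 101, 102, 115, 177, 190, 189, 190, 190, 191, 192, 159, 132, 128, 94, 96, 100, 149, 185, 184, 184, 184, 184, 184, 183, 182, 182, 183, 183, 184, 184, 184, 185, 185, 186, 185, 185, 185, 185]
280 370 [38, 35, 47, 94, 97, 102, 104, 100, 99, 102, 101, 101, 111, 134, 132, 133, 133, 132, 133, 144, 119, 106, 107, 101, 93, 99, 110, 178, 187, 186, 187, 187, 187, 187, 187, 186, 185, 185, 185, 185, 185, 187, 186, 187, 186, 186, 186, 186, 186, 186, 186, 186]
320 370 [163, 162, 164, 169, 132, 97, 100, 99, 123, 188, 200, 198, 199, 196, 199, 182, 133, 100, 106, 105, 96, 94, 107, 115, 133, 133, 133, 133, 133, 133, 133, 122, 78, 84, 84, 83, 111, 146, 156, 164, 158, 168, 188, 151, 132, 135, 173, 188, 188, 188, 190, 190]
```

```bash
python3 - <<'E'
from h import *
k=dict(optics.calibration("wrist"));k["extrinsics"]=np.load("k7.npy")
def ln(pts,z):
    P=np.array([onz(k,p,z)[:2] for p in pts]);c=P.mean(0);d=np.linalg.svd(P-c)[2][0];d*=np.sign(d[1])
    n=np.array([d[1],-d[0]]);print(np.degrees(np.arctan2(d[1],d[0]))-90,"H dist",(H-c)@n*1e3, "free-end pt",(c+d*((H-c)@d-.212)).round(4));return c,d,n
ln([(110,451.5),(150,445),(200,437.5),(240,429.5),(280,423)],.161)
ln([(110,446),(150,437.5),(200,427),(240,418.5),(320,401)],.158)
ln([(110,429.5),(150,421.5),(200,411.5),(240,403),(320,387)],.158)
E
```

```text
5.949851417577619 H dist -7.817805045694413 free-end pt [ 0.5682 -0.1656]
3.009689073124477 H dist -6.610470995135424 free-end pt [ 0.5561 -0.167 ]
2.972463350974323 H dist 4.3933936041277715 free-end pt [ 0.545  -0.1675]
```

The numbers put the door about 3° ajar (11 mm at the free edge), so it sprang back when I retracted. I'll push again gently and back off slowly, straight out.

```bash
cat > l.py <<'E'
from h import *
F=275.9
robot.line_to(*pose(F,.20,.05,.12),vel=.25);robot.line_to(pose(F,.118,.04,.12)[0],vel=.2)
h=robot.line_to(pose(F,.118,.024,.12)[0],vel=.06,force_limit=6);st(h)
h=robot.line_to(pose(F,.118,.008,.12)[0],vel=.015,force_limit=5);s=st(h)
robot.hold(.3);s=st("held")
p=s["tool_pos"];q=pose(F,.118,.03,.12)[0];d=np.array(q)-p;d[2]=0;d/=np.linalg.norm(d)
robot.line_to(list(p+d*.006),vel=.01);st("off");robot.line_to(list(p+d*.03),vel=.06)
robot.line_to(pose(275.6,.27,.07,.13)[0],vel=.3)
k=optics.calibration("wrist");f=snap("wrist","w8");np.save("k8.npy",k["extrinsics"])
st("away")
g=cv2.cvtColor(f,cv2.COLOR_RGB2GRAY)
for r in(110,150,200,240,280,320): print(r,370,g[r,370:474:2].tolist())
E
python3 l.py
```

```text
False [ 0.5273 -0.0774  0.1184] [0.17 0.7  0.08] [-0.07  0.02  0.01] 34.07 0.008
True [ 0.5368 -0.0764  0.1175] [ 0.62 -0.17  0.89] [-0.12  0.17 -0.01] 34.79 0.005
held [ 0.5365 -0.0763  0.1168] [-0.31 -1.34 -0.17] [-0.12  0.07  0.01] 35.09 0.005
off [ 0.5305 -0.077   0.1168] [ 0.03 -0.58  0.15] [-0.03  0.06 -0.  ] 35.84 0.005
away [ 0.4812 -0.0916  0.2678] [ 0.48  0.09 -0.57] [-0.07  0.06 -0.06] 37.11 0.007
110 370 [121, 123, 116, 112, 113, 113, 113, 110, 95, 93, 93, 95, 95, 95, 94, 95, 94, 94, 87, 87, 88, 93, 98, 98, 103, 161, 188, 188, 195, 198, 201, 202, 201, 153, 98, 102, 161, 181, 180, 181, 181, 181, 181, 180, 180, 181, 181, 181, 180, 180, 179, 179]
150 370 [114, 115, 115, 114, 120, 123, 101, 93, 118, 128, 137, 143, 141, 140, 138, 143, 143, 115, 99, 100, 101, 101, 113, 171, 187, 187, 186, 186, 186, 187, 177, 100, 98, 100, 153, 181, 180, 180, 180, 179, 180, 180, 180, 181, 182, 182, 181, 181, 181, 181, 182, 182]
200 370 [111, 109, 110, 109, 96, 95, 124, 128, 140, 141, 141, 137, 135, 144, 135, 99, 100, 101, 101, 105, 164, 187, 187, 186, 187, 188, 190, 139, 117, 92, 99, 110, 174, 1
[... 172 characters left out ...]
8, 100, 99, 118, 179, 188, 188, 188, 188, 189, 189, 137, 126, 93, 98, 104, 169, 184, 183, 184, 183, 182, 182, 182, 182, 183, 183, 183, 183, 183, 184, 184, 185, 185, 185, 185, 185, 184]
280 370 [31, 32, 47, 45, 44, 42, 50, 94, 96, 97, 102, 100, 100, 99, 101, 121, 135, 134, 133, 134, 133, 134, 120, 104, 104, 94, 97, 101, 165, 185, 184, 185, 185, 185, 186, 187, 187, 187, 186, 186, 186, 185, 185, 185, 186, 186, 187, 187, 187, 187, 186, 186]
320 370 [167, 159, 153, 155, 162, 164, 166, 165, 161, 162, 126, 94, 97, 166, 202, 200, 206, 201, 203, 199, 178, 141, 99, 96, 96, 101, 162, 187, 186, 187, 187, 159, 131, 133, 103, 81, 85, 84, 90, 134, 153, 162, 155, 118, 120, 129, 130, 129, 146, 187, 188, 188]
```

```bash
python3 - <<'E'
from h import *
k=dict(optics.calibration("wrist"));k["extrinsics"]=np.load("k8.npy")
def ln(pts,z):
    P=np.array([onz(k,p,z)[:2] for p in pts]);c=P.mean(0);d=np.linalg.svd(P-c)[2][0];d*=np.sign(d[1])
    n=np.array([d[1],-d[0]]);print(np.degrees(np.arctan2(d[1],d[0]))-90,"H dist",(H-c)@n*1e3, "free-end pt",(c+d*((H-c)@d-.212)).round(4));return c,d,n
R_=(110,150,200,240,280,320)
ln(list(zip(R_,(442,438,433.5,429.5,425.5,421.5))),.161)
ln(list(zip(R_,(437,431,424,420,414,410.5))),.158)
ln(list(zip(R_,(420,415.5,410,405,401,396))),.158)
E
```

```text
5.753540170864824 H dist -8.316385602985156 free-end pt [ 0.5679 -0.1657]
3.7519634237213495 H dist -6.618043218630012 free-end pt [ 0.5589 -0.1667]
3.7895030415478175 H dist 4.2357314184652415 free-end pt [ 0.5482 -0.1674]
```

```bash
cat > m.py <<'E'
from h import *
k=dict(optics.calibration("wrist"));k["extrinsics"]=np.load("k7.npy")
print("finger width mm",1e3*np.linalg.norm(onz(k,[290,300],.272)-onz(k,[290,343],.272)))
F=275.9
robot.line_to(*pose(F,.20,.05,.12),vel=.3);robot.line_to(pose(F,.118,.03,.12)[0],vel=.2)
robot.line_to(pose(F,.118,.020,.12)[0],vel=.05,force_limit=6)
for n in(.0175,.0155,.014,.013,.012,.011,.010,.009,.008):
    h=robot.line_to(pose(F,.118,n,.12)[0],vel=.015);s=st(n)
    if s["wrist_force"][0]<-7:break
k=optics.calibration("wrist");f=snap("wrist","w9");np.save("k9.npy",k["extrinsics"]);st("pressed")
g=cv2.cvtColor(f,cv2.COLOR_RGB2GRAY)
for r in(90,130,170,210,250): print(r,310,g[r,310:420:2].tolist())
E
python3 m.py
```

```text
finger width mm 19.24380982944956
0.0175 [ 0.5333 -0.0767  0.1179] [-0.26  0.06  0.35] [-0.11  0.11 -0.03] 38.74 0.004
0.0155 [ 0.5353 -0.0765  0.1179] [-0.8   0.58 -0.13] [-0.04  0.07  0.08] 39.02 0.009
0.014 [ 0.5368 -0.0764  0.118 ] [-0.63 -0.29 -0.06] [-0.07  0.07  0.03] 39.27 0.006
0.013 [ 0.537  -0.0764  0.1179] [-5.04 -0.34  1.93] [-0.15  0.86 -0.05] 39.52 0.002
0.012 [ 0.537  -0.0764  0.1179] [-9.89 -0.79  4.31] [-0.15  1.46  0.03] 39.77 0.006
pressed [ 0.537  -0.0764  0.1179] [-10.     0.39   3.96] [-0.11  1.48  0.03] 39.83 0.004
90 310 [120, 121, 126, 128, 130, 130, 126, 123, 123, 122, 122, 121, 115, 72, 95, 102, 102, 97, 66, 67, 90, 96, 103, 101, 133, 182, 211, 213, 211, 213, 213, 214, 213, 215, 213, 217, 224, 225, 224, 225, 225, 228, 150, 112, 108, 108, 150, 182, 189, 189, 189, 189, 189, 189, 189]
130 310 [126, 126, 124, 124, 124, 123, 126, 127, 127, 125, 125, 125, 126, 103, 105, 101, 102, 101, 103, 102, 103, 104, 101, 114, 171, 203, 202, 200, 206, 212, 221, 218, 222, 225, 227, 227, 226, 227, 230, 230, 167, 127, 109, 102, 115, 162, 190, 190, 190, 191, 191, 190, 192, 191, 
[... 156 characters left out ...]
4, 144, 143, 144, 144, 143, 144, 143, 142, 142, 142, 140, 123, 105, 107, 121, 138, 141, 141, 141, 141, 140, 140, 141, 141, 140, 141]
210 310 [126, 125, 125, 125, 125, 127, 127, 127, 129, 132, 134, 135, 112, 126, 138, 137, 147, 152, 114, 107, 109, 108, 128, 143, 146, 146, 146, 146, 145, 146, 144, 144, 143, 143, 144, 142, 142, 143, 138, 115, 111, 102, 129, 138, 140, 140, 139, 140, 139, 140, 139, 140, 139, 139, 139]
250 310 [121, 123, 127, 129, 127, 119, 115, 117, 119, 118, 118, 114, 103, 132, 138, 138, 152, 140, 105, 105, 107, 115, 140, 144, 144, 143, 144, 143, 144, 144, 143, 144, 143, 144, 143, 143, 143, 133, 111, 112, 107, 137, 142, 143, 141, 141, 141, 141, 141, 141, 140, 141, 141, 140, 140]
```

```bash
cat >> h.py <<'E'
def ln(k,pts,z):
    P=np.array([onz(k,p,z)[:2] for p in pts]);c=P.mean(0);d=np.linalg.svd(P-c)[2][0];d*=np.sign(d[1])
    n=np.array([d[1],-d[0]]);print(np.degrees(np.arctan2(d[1],d[0]))-90,"H dist",(H-c)@n*1e3)
E
python3 - <<'E'
from h import *
k=dict(optics.calibration("wrist"))
R_=(90,130,170,210,250)
ln(k,list(zip(R_,(402,400,396.5,394,391))),.161)
ln(k,list(zip(R_,(393.5,391,390,387.5,385))),.158)
ln(k,list(zip(R_,(358.5,357.5,355.5,354,353))),.158)
E
```

```text
5.555709212300457 H dist -8.631041900066544
6.318344519935607 H dist -6.24105626691814
5.7407060775168475 H dist 3.7424588882479277
```

Pressed, the door measures shut (about 5.8°, same as the rim), so the push works and it just relaxes a little on release. The lip's arc will draw in a few mm, so I'll back off slowly and then work the catch.

```bash
cat > n.py <<'E'
from h import *
F=275.9
robot.line_to(pose(F,.118,.0143,.12)[0],vel=.004);robot.hold(.2)
robot.line_to(pose(F,.118,.018,.12)[0],vel=.005);robot.line_to(pose(F,.118,.04,.12)[0],vel=.06)
robot.line_to(pose(F,.118,.08,.12)[0],vel=.25)
psi=np.radians(5.8);Rm=np.array([[np.cos(psi),-np.sin(psi)],[np.sin(psi),np.cos(psi)]])
def cab(x,z,y=-82): return [*(H+Rm@(np.array([x,y])-[-72.5,112])/1e3),z]
k=optics.calibration("wrist")
robot.line_to(cab(-120,.29),vel=.35);robot.line_to(cab(12,.29),vel=.35)
k=optics.calibration("wrist");f=snap("wrist","w10");np.save("k10.npy",k["extrinsics"]);st("above")
print(robot.line_to(cab(12,.212),vel=.2,force_limit=8));st("behind")
print(robot.line_to(cab(-60,.212),vel=.12,force_limit=12));st("over")
print(robot.line_to(cab(-95,.195),vel=.1,force_limit=12));st("down1")
snap("side","d5");
E
python3 n.py
```

```text
above [ 0.6414 -0.1394  0.2879] [-0.31 -0.85 -0.16] [-0.01  0.04 -0.02] 43.73 0.008
False
behind [ 0.6414 -0.1402  0.2135] [-0.34 -1.2   0.44] [-0.04 -0.    0.02] 44.27 0.004
False
over [ 0.5709 -0.1474  0.2131] [ 0.62 -0.86  0.87] [-0.08 -0.02  0.01] 45.02 0.002
False
down1 [ 0.5358 -0.1508  0.1949] [ 0.45  0.08 -0.2 ] [-0.07  0.02 -0.04] 45.57 0.003
```

```bash
cat > o.py <<'E'
from h import *
psi=np.radians(5.8);Rm=np.array([[np.cos(psi),-np.sin(psi)],[np.sin(psi),np.cos(psi)]])
def cab(x,z,y=-82): return [*(H+Rm@(np.array([x,y])-[-72.5,112])/1e3),z]
print(robot.line_to(cab(-100,.178),vel=.06,force_limit=12));st("a")
print(robot.line_to(cab(-100,.168),vel=.02,force_limit=10));st("press");robot.hold(.2)
f1=snap("side","d6")
robot.line_to(cab(-100,.25),vel=.15);robot.line_to(cab(-160,.30),vel=.25);robot.hold(.2)
st("away")
f2=snap("side","d7");w=snap("wrist","w11")
for n in("catch_tip","catch_hinge","free_edge"):
    print(n,[(np.round(x["position"],1).tolist(),round(x["conf"],2)) for x in mark_of("side",n)[:2]],[(np.round(x["position"],1).tolist(),round(x["conf"],2)) for x in mark_of("wrist",n)[:2]])
k=optics.calibration("wrist");print("flat tip wrist",proj(k,cab(-101,.1745,-80)),"side",proj(optics.calibration("side"),cab(-101,.1745,-80)))
cv2.imwrite("pics/fin.png",np.hstack([cv2.resize(f2[150:310,220:360],(400,457)),cv2.resize(w[:,140:560],(400,457))])[:,:,::-1])
E
python3 o.py
```

```text
False
a [ 0.5303 -0.1513  0.1772] [0.19 0.23 0.01] [-0.07  0.03  0.02] 46.06 0.005
True
press [ 0.5309 -0.1515  0.1751] [-1.12 -0.61  4.62] [ 0.01  0.21 -0.01] 46.4 0.004
away [ 0.4714 -0.1572  0.2976] [ 0.75  0.09 -0.1 ] [-0.06  0.11 -0.04] 47.97 0.004
catch_tip [([201.2, 297.8], 0.64)] [([234.5, 397.3], 0.64)]
catch_hinge [([212.2, 276.6], 0.89)] [([231.9, 474.4], 0.8)]
free_edge [([217.7, 287.1], 0.57), ([264.0, 278.9], 0.4)] [([226.6, 404.0], 0.8)]
flat tip wrist [231.9773068  397.76218476] side [202.53186455 297.30556424]
```

View pics/fin.png

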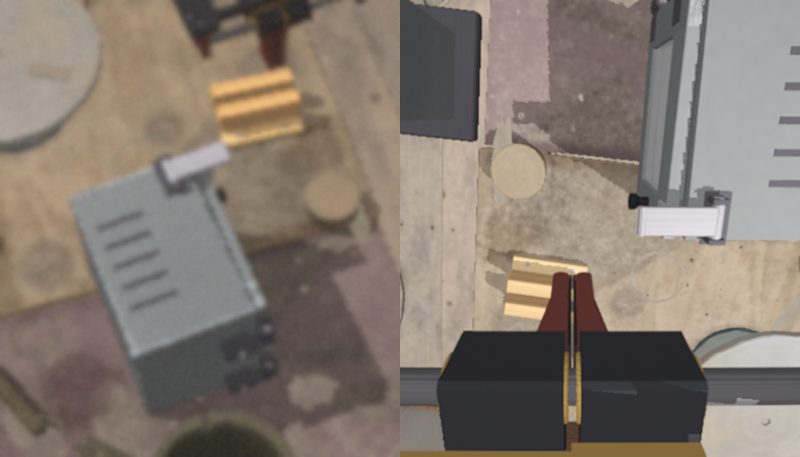

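The catch lies flat (tip at (201, 298) in side, matching the predicted flat position), the lip is in front of the door, and the mould and rest are undisturbed. One numeric check that the door is shut before handing in.

```bash
python3 - <<'E'
from h import *
g=cv2.cvtColor(cv2.imread("pics/w11.png"),cv2.COLOR_BGR2GRAY)
k=optics.calibration("wrist")
for r in(40,80,120,160,190): print(r,400,g[r,400:490:2].tolist())
psi=np.radians(5.8);Rm=np.array([[np.cos(psi),-np.sin(psi)],[np.sin(psi),np.cos(psi)]])
for y in(60,20,-20,-60): print([np.round(proj(k,[*(H+Rm@(np.array([x,y])-[-72.5,112])/1e3),z]),1).tolist() for x,z in((-78.5,.158),(-66.5,.158),(-65,.161))])
E
```

```text
40 400 [106, 81, 54, 58, 83, 87, 86, 86, 86, 86, 83, 75, 69, 81, 90, 92, 91, 91, 90, 100, 157, 174, 173, 174, 174, 173, 177, 137, 85, 90, 135, 173, 171, 171, 170, 169, 169, 168, 168, 167, 168, 168, 169, 169, 169]
80 400 [86, 96, 119, 123, 132, 132, 132, 131, 134, 133, 135, 123, 91, 91, 92, 92, 91, 114, 168, 176, 176, 176, 176, 178, 179, 126, 87, 95, 134, 174, 173, 172, 171, 171, 171, 171, 171, 171, 170, 170, 172, 172, 173, 172, 173]
120 400 [116, 120, 132, 132, 133, 132, 134, 134, 134, 125, 92, 94, 94, 94, 92, 132, 177, 179, 179, 179, 181, 184, 165, 86, 88, 96, 134, 173, 171, 171, 172, 172, 172, 172, 174, 175, 176, 174, 174, 174, 175, 175, 175, 175, 176]
160 400 [130, 132, 133, 129, 133, 135, 135, 124, 91, 92, 94, 93, 93, 149, 177, 178, 178, 180, 169, 141, 119, 88, 88, 96, 138, 176, 176, 176, 176, 176, 175, 175, 175, 175, 175, 175, 175, 176, 175, 175, 174, 174, 174, 174, 174]
190 400 [118, 127, 126, 131, 135, 133, 96, 92, 92, 92, 91, 129, 176, 177, 178, 180, 182, 173, 128, 110, 85, 91, 105, 171, 177, 177, 177, 177, 178, 178, 179, 179, 178, 178, 178, 176, 176, 177, 177, 177, 178, 178, 178, 178, 177]
[[36.4, 438.2], [36.7, 455.0], [35.8, 458.5]]
[[96.2, 433.0], [96.4, 449.1], [96.2, 452.5]]
[[151.5, 428.1], [151.7, 443.6], [152.0, 446.8]]
[[202.6, 423.6], [202.8, 438.5], [203.5, 441.5]]
```

```bash
python3 -c "
from h import *
print(job_done())"
```

```text
the job is handed in; nothing more can be done
None
```

I handed the job in at about 48 s: the door hangs on both pins, the catch lies flat over it, and the jar, bowl and mould were not touched. The door is held shut but about 5 mm ajar at its free edge by my last camera measurement (limit 8.5 mm). No verdict came back.

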